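# Hang the front-heavy bur caddy on the goldsmith's rod stand

### The arm

A 6-joint arm with a two-finger parallel gripper is mounted at the origin on the work surface. World frame = base frame: x ahead of the robot, y to its left, z up, the work surface at z = 0. Lengths are in m, angles in rad, forces in N, time in s.
With the tool pointing down it reaches from about 0.375 to 0.9 m from the base axis. Payload 3.1 kg.
Tool frame: the origin (TCP) lies at the very end of the fingers, on their centre line; the grasp point (between the pads) lies 19 mm behind it (r.hold_point_z is the z of the grasp point in the tool frame, in m); z points along the fingers, y is the line along which they close (so a half turn about z gives the same grasp; the last joint's range is limited). The gripper opens to 87 mm and grips with 3 to 60 N. Pads are 19 mm wide; open, the fingers measure 117 mm over their backs; the gripper's body (75 mm by 190 mm) begins 51 mm behind the grasp point.
Start: joints at [-1.466, 0.527, 1.433, -0, 1.181, -0.178], TCP at [0.174, -0.6, 0.193] pointing down, gripper open.
Joint ranges: [-3.08, 3.08], [-0.75, 2.2], [0.22, 2.44], [-1.43, 4.57], [0, 2.65], [-2.85, 2.85]. Speed limits (rad/s): [2.79, 2.79, 3.14, 3.14, 3.14, 3.14].

### API

Orientations are given as [roll, pitch, yaw] about the fixed x, y, z axes, in that order (R = Rz(yaw) Ry(pitch) Rx(roll)).
In Python, from bench import r, viewer gives the robot as it stands. The module is installed in compiled form; this text tells all that it offers.
- The arm moves only by the shell command python3 -m creep 'ROWS' [OPENING] [FORCE]. ROWS is JSON, a list of rows, each a list of 4 numbers: the shift along the tool's x, y, z each as a share of 0.04 m, from -1 to 1, then the turn about the tool's z as a share of 4 degrees, from -1 to 1. In form: [[dx, dy, dz, spin], ...]. A call has 1 to 12 rows; each row shifts and turns the commanded pose from where the row before left it, along the tool's axes as they then stand; what a row does not reach is not made up. A row lasts 1/8 s, in which the tool goes at most 62.5 mm and 10.7 degrees, less where a joint would pass 70% of its speed; a pose out of reach is approached as far as the arm can. A call with a number of a shift or a turn outside -1 to 1 is refused whole. A call with a gripper value outside its range is refused whole. OPENING is the opening, from -1 (shut) to 1 (fully open), set as the call begins (- or left out, the last holds). The fingers move at their own pace and stop on an object; FORCE is the grip in N (left out, the last holds). Time passes only in rows, so rows that do not move let the fingers close. It gives the time, the measured TCP pose, the force, the opening and the grip force at its end, in the units of the state.
- r.get_state(): the state, without advancing time (a new reading comes with each control period).
- viewer.capture(name): name is "scene" or "top" or "wrist"; returns (picture, depth): 420x560x3 uint8, blue, green, red; 420x560 float32, m along the optical axis (not along the pixel's ray), 0 where there is no reading.
- viewer.camera_info(name): a dict with "K" (3x3 intrinsics, pixels), "rvec" (rotation vector, rad) and "tvec" (3), from world to camera coordinates, as OpenCV has them. Camera axes: x right, y down, z forward; pixel columns grow to the right and rows downward; lengths in m; the calibration is good to about 2 mm. A picture is of the moment at which its call begins: read the wrist's pose just before it. camera_info takes no time and is no camera call; for the wrist camera it gives the pose at the moment of the call.
- r.sign_off(): hands the job in; it is judged then, once.
The state is a dict: "time": time; "qpos": joint angles; "joint_vel": joint speeds; "joint_efforts": joint torques, N m; "eef_pos": TCP position; "eef_rot": TCP orientation; "ft_force": force on the tool from outside, world axes, zero at the start; "wrist_torque": the same for the moment, N m; "gripper_width": finger opening in m; "finger_force": force on a finger pad.
Only numpy, scipy, OpenCV 4.12 (cv2) and the standard library are available. Lean on these libraries where they do the work, as an engineer would, in place of code of your own. Each camera call takes 0.05 s, during which the arm holds its last target. There are 200 camera calls.

### The job

Pick up the bur caddy by its red grip and hang it by both claws, centred, on the upper crossbar of the rod stand. Let the bar take the weight gently while you still grip the caddy firmly, then let go slowly, so that its front-heavy tray settles back against the lower rest without swinging, dropping or knocking. Leave everything else on the bench alone.

Things in the scene. Friction and masses are not known exactly. Their poses are not given: they have to be found in the camera images.
- caddy: Bur caddy, loose, 0.35 to 0.6 kg: aluminium tray, upright back plate, two dark claws behind, red grip on top. Origin on the underside below the plate's middle; z up; tray juts to -x (x -75 to +3, 120 wide in y, 80 high with burs). Plate 6 thick (x -3 to +3), 150 high. A steel block at the tray's +y end: centre of mass about 24 before the plate's middle, 10 to +y, so it is front-heavy.
- caddy_grip (a point): Middle of the red grip, at caddy (0, 0, 172); axes as the caddy's. The grip is 12 thick in x, 40 wide in y, z 150 to 192: pinch it across x from above. Once let go on the bar, the grip leans forward (-x) and the plate's foot swings back (+x) by up to about 0.15 rad until the plate meets the lower rest.
- caddy_claws (a point): At caddy (16.5, 0, 132): midway between plate and claw lips, level with the underside of the claw arms, which the bar will touch. Claws, 10 wide, are at y -45 and +45. Lips turned down at caddy x 30 to 36, down to z 112. Plate to lip leaves 27 free for the 12 bar.
- stand: Rod stand, fixed. Origin on the bench below the crossbar's nominal middle; z up, front to -x. Grey foot 110 wide, 14 high, x -20 to +120; rod 14 thick, 270 high at x +95. On the rod is clamped a rigid hanging head: steel crossbar along y (12 thick, 140 long) and, joined by a strut at y 0, a black lower rest bar 107 below it.
- stand_nominal (a point): NOMINAL centre of the crossbar's axis, at stand (0, 0, 210); axes as the stand's. The head is set by hand: the real bar and rest sit together up to 15 higher or lower (z) and up to 4 nearer or farther (x) than nominal. That shift is not in the measured pose: feel for it or see it. The bar does not give when touched.
- rest_nominal (a point): NOMINAL front of the lower rest bar (10 thick, 100 long along y), at stand (-9, 0, 103): 3 in front of the crossbar's front. Shifted with the real head, as the crossbar is. The caddy's plate leans on it in the end.
- jar: Bystander: glass screw-top jar, 52 wide, 70 tall; origin at its underside centre. Leave alone.
- tin: Bystander: small brass tin, 44 wide, 45 tall; origin at its underside centre. Leave alone.
- cactus: Bystander: cactus in an orange pot, 90 wide, 118 tall; origin at its underside centre. Leave alone.
- candle: Bystander: red candle in a brass holder, 64 wide, 130 tall; origin at its underside centre. Leave alone.
- hammer: Bystander: hammer lying flat, 200 long; origin at its middle. Leave alone.
- dish: Bystander: white dish, 80 wide, 22 tall; origin at its underside centre. Leave alone.
- flask: Bystander: red steel flask, 68 wide, 210 tall; origin at its underside centre. Leave alone.

How it is judged:
On the way, in this order (a step that is already met when the one before it is completed fails the run):
1. the caddy is lifted off the bench in the fingers (height (world z) of caddy above 0.04 m and contact force between caddy and the fingers above 1 N and contact force between caddy and stand below 0.1 N), for 0.2 s.
2. while still firmly gripped, the caddy bears on the stand with more than 2 N, at hanging height in front of the bar (contact force between caddy and stand above 2 N and contact force between caddy and the fingers above 15 N and height (world z) of caddy between 0.05 and 0.12 m and x of caddy in the frame of stand between -0.045 and 0.012 m and y of caddy in the frame of stand between -0.03 and 0.03 m), for 0.3 s.
At the end, for the whole second after the job is handed in: The caddy hangs let go and still on the stand alone (over 2 N), underside 50 to 120 mm above the bench, within 22 mm of the bar's middle sideways, its origin 40 mm before to 12 mm behind the stand's origin, square to the bar within 0.2 rad, leaning under 0.25 rad (contact force between caddy and stand above 2 N and height (world z) of caddy between 0.05 and 0.12 m and angle between caddy's own z axis and vertical below 0.25 rad and x of caddy in the frame of stand between -0.04 and 0.012 m and y of caddy in the frame of stand between -0.022 and 0.022 m and angle between the y axis of caddy and the y axis of stand, either way round below 0.2 rad and linear speed of caddy below 0.02 m/s and angular speed of caddy below 0.1 rad/s and contact force between caddy and the fingers below 0.1 N); the robot touches nothing.
It fails at once if the caddy is pressed, dropped or knocked on the stand with more than 15 N (contact force between caddy and stand above 15 N).
It fails at once if the caddy swings faster than 1.3 rad/s while on the stand (contact force between caddy and stand above 0.2 N and angular speed of caddy above 1.3 rad/s).
It fails at once if the caddy tips more than 0.7 rad (angle between caddy's own z axis and vertical above 0.7 rad).
It fails at once if a bystander is moved more than 25 mm (distance of any of jar, tin, cactus, candle, hammer, dish, flask from where it was at the start of the episode above 0.025 m).
It also fails if it takes over 70 s, if anything falls off the work surface, if the arm or the gripper's body presses on something with over 40 N, if the wrist force passes 120 N, or if a joint passes its speed limit or range.

## Working session

There is one attempt and no reset: what is moved stays moved. The work goes in short steps, Python scripts to look and compute and a shell command to move; the robot and the scene stay as the last step left them, time stands still between calls to the robot, and variables do not carry over. Pictures are saved under pics/ and viewed, at most 10 in all, crops included, and the job is handed in when it is done.

```bash
mkdir -p pics; cat > h.py <<'E'
import numpy as np, cv2
from bench import r, viewer
def cam(n):
    s=viewer.camera_info(n); R=cv2.Rodrigues(np.array(s["rvec"],float))[0]
    return np.array(s["K"],float).reshape(3,3),R,np.array(s["tvec"],float).ravel()
def cloud(n):
    K,R,t=cam(n); im,d=viewer.capture(n)
    v,u=np.indices(d.shape); p=np.stack([(u-K[0,2])/K[0,0]*d,(v-K[1,2])/K[1,1]*d,d],-1)
    return im,d,(p-t)@R
E
python3 - <<'E'
from h import *
for n in("scene","top"):
    im,d,P=cloud(n); cv2.imwrite(f"pics/{n}.png",im); np.savez(f"{n}.npz",im=im,d=d,P=P)
    print(n,(d>0).mean(),cam(n)[0][0,0],-cam(n)[1].T@cam(n)[2])
s=r.get_state();print({k:s[k] for k in s})
E
```

```text
scene 0.9959481292517007 399.6503060907212 [ 1.21793719 -0.42394782  0.83662083]
top 0.9959353741496598 504.6606890102056 [0.49912097 0.00825041 1.39775991]
{'time': 0.1, 'qpos': array([-1.46648761e+00,  5.28391180e-01,  1.43378241e+00, -2.54690521e-05,
        1.18141299e+00, -1.78492794e-01]), 'joint_vel': array([-1.21960771e-03, -1.93073562e-03, -9.94357319e-04,  4.95890028e-04,
       -2.23044313e-03, -5.76989925e-05]), 'joint_efforts': array([ 4.99452017e-04, -4.40985453e+01, -1.77150625e+01,  6.35368167e-02,
        5.33306866e-02, -4.54240933e-05]), 'eef_pos': array([ 0.17435226, -0.59943049,  0.19225589]), 'eef_rot': array([-3.13962622e+00, -3.30846770e-04,  2.82810882e-01]), 'ft_force': array([-0.39003412, -0.25144087,  0.17077623]), 'wrist_torque': array([ 0.01350163,  0.00327249, -0.02319913]), 'finger_force': 0.0, 'gripper_width': 0.08728618244856025}
```

View pics/scene.png

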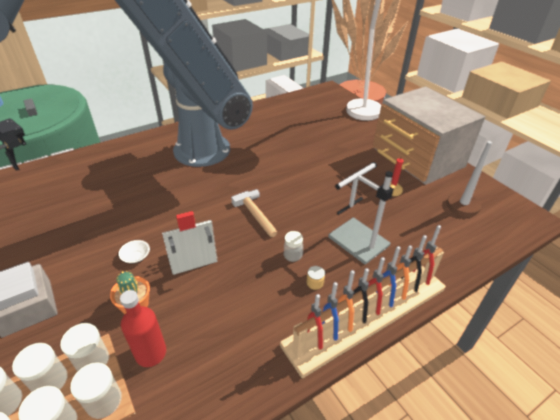

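View pics/top.png

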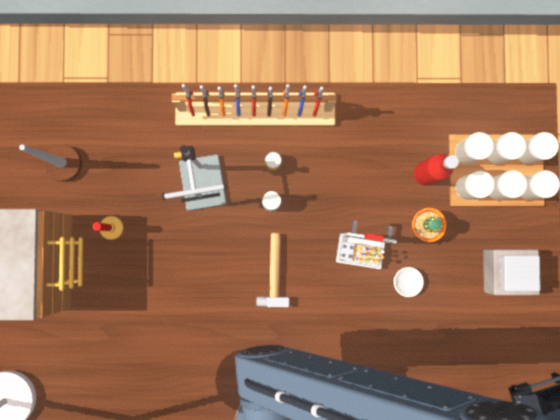

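The scene picture shows the caddy at about (190,245) with its red grip at (186,220), and the stand at (365,220) with its crossbar at (356,176). In the top view the grip is at (373,238) and the crossbar runs from (167,196) to (222,187). World +x is up and +y is left. The cactus is at (430,225), the dish at (408,282) and the hammer at (275,270).

```bash
python3 - <<'E'
from h import *
def line(p,nm):
    c,(w,h),a=cv2.minAreaRect((p[:,:2]*1000).astype(np.float32))
    b=p[:,:2]-p[:,:2].mean(0); v=np.linalg.svd(b,full_matrices=False)[2][0]; v=v*np.sign(v[1])
    print(nm,len(p),"rect",np.round(c,1),round(w,1),round(h,1),"med",p.mean(0).round(4),"z5/50/95",np.percentile(p[:,2],[5,50,95]).round(4),"yaw of y-axis",np.arctan2(-v[0],v[1]).round(4))
for n in("top","scene"):
    f=np.load(n+".npz"); im,P=f["im"],f["P"]
    hsv=cv2.cvtColor(im,cv2.COLOR_BGR2HSV)
    red=((hsv[...,0]<8)|(hsv[...,0]>172))&(hsv[...,1]>150)&(hsv[...,2]>70)
    x,y,z=P[...,0],P[...,1],P[...,2]
    box=lambda a,b,c,d,e,g:(x>a)&(x<b)&(y>c)&(y<d)&(z>e)&(z<g)
    # rough
    m=red&box(.35,.6,-.35,-.1,.14,.21); line(P[m],n+" grip")
    m=m&(z>.187); 
    if m.sum()>5: line(P[m],n+" griptop")
    m=box(.35,.6,-.35,-.1,.105,.143); line(P[m],n+" claws/plate")
    m=box(.4,.75,.1,.42,.19,.24); line(P[m],n+" bar region")
    m=box(.4,.75,.1,.42,.007,.022); line(P[m],n+" foot")
    m=box(.4,.75,.1,.42,.25,.30); line(P[m],n+" rodtop")
f=np.load("top.npz");P=f["P"]
for z0 in range(150,300,10):
    m=(P[...,0]>.4)&(P[...,0]<.75)&(P[...,1]>.1)&(P[...,1]<.42)&(P[...,2]>z0/1e3)&(P[...,2]<z0/1e3+.01)
    print(z0,m.sum(),P[m].mean(0).round(3) if m.any() else"",P[m].min(0).round(3) if m.any() else "",P[m].max(0).round(3) if m.any() else "")
E
```

```text
top grip 89 rect [ 511.5 -242.4] 39.7 11.3 med [ 0.5119 -0.2401  0.1907] z5/50/95 [0.1759 0.192  0.1956] yaw of y-axis -0.1656
top griptop 78 rect [ 511.5 -242.4] 39.7 11.3 med [ 0.5115 -0.2421  0.1926] z5/50/95 [0.1889 0.1924 0.1958] yaw of y-axis -0.1564
top claws/plate 142 rect [ 527.3 -241.6] 113.3 39.0 med [ 0.528  -0.2429  0.1352] z5/50/95 [0.1136 0.1378 0.1414] yaw of y-axis -0.1178
top bar region 640 rect [668.7 196.3] 113.1 148.4 med [0.6512 0.1939 0.2176] z5/50/95 [0.2108 0.2168 0.2278] yaw of y-axis -1.3214
top foot 1703 rect [577.4 261.5] 346.9 317.6 med [0.6527 0.2054 0.0136] z5/50/95 [0.0074 0.0139 0.0189] yaw of y-axis 0.9907
top rodtop 58 rect [709.5 202.5] 16.0 17.6 med [0.709  0.2025 0.2702] z5/50/95 [0.2658 0.2708 0.2746] yaw of y-axis -1.0886
scene grip 257 rect [ 512.  -242.9] 39.9 16.7 med [ 0.516  -0.2438  0.1778] z5/50/95 [0.1561 0.1797 0.1938] yaw of y-axis -0.1591
scene griptop 89 rect [ 511.9 -242.8] 39.7 16.5 med [ 0.5138 -0.2436  0.1916] z5/50/95 [0.1876 0.1921 0.1947] yaw of y-axis -0.1736
scene claws/plate 602 rect [ 528.9 -245.4] 120.1 40.0 med [ 0.519
[... 636 characters left out ...]
0.617 0.185 0.179]
180 2 [0.616 0.187 0.187] [0.616 0.186 0.186] [0.616 0.189 0.188]
190 1 [0.615 0.19  0.193] [0.615 0.19  0.193] [0.615 0.19  0.193]
200 17 [0.675 0.189 0.206] [0.602 0.115 0.2  ] [0.717 0.256 0.21 ]
210 479 [0.64  0.192 0.216] [0.601 0.114 0.21 ] [0.726 0.262 0.22 ]
220 134 [0.687 0.2   0.225] [0.603 0.116 0.22 ] [0.725 0.26  0.23 ]
230 9 [0.704 0.199 0.232] [0.696 0.194 0.23 ] [0.712 0.206 0.239]
240 8 [0.706 0.199 0.245] [0.703 0.196 0.241] [0.711 0.204 0.249]
250 2 [0.704 0.199 0.253] [0.703 0.197 0.252] [0.705 0.2   0.254]
260 20 [0.709 0.203 0.268] [0.701 0.195 0.265] [0.718 0.211 0.27 ]
270 36 [0.709 0.203 0.272] [0.702 0.195 0.27 ] [0.718 0.21  0.276]
280 0   
290 0
```

```bash
python3 - <<'E'
from h import *
f=np.load("top.npz");P=f["P"]; 
g=P[(P[...,0]>.58)&(P[...,0]<.66)&(P[...,1]>.1)&(P[...,1]<.27)&(P[...,2]>.2)&(P[...,2]<.24)]
m=abs(g[:,1]-.19)>.02
for _ in range(6):
    a=np.polyfit(g[m,1],g[m,0],1); m=(abs(g[:,0]-np.polyval(a,g[:,1]))<.009)&(abs(g[:,1]-.19)>.012)
q=g[m]; yaw=-np.arctan(a[0]); c,wh,_=cv2.minAreaRect((q[:,:2]*1000).astype(np.float32))
print("yaw",yaw,"rect",c,wh,"z pct",np.percentile(q[:,2],[10,50,80,90,95]))
# per-axis offset profile
xd=np.array([np.cos(yaw),np.sin(yaw)]); o=q[:,:2]@xd-np.array(c)/1000@xd
print("x-offset pct",np.percentile(o,[2,25,50,75,98]))
for lo in np.arange(-.008,.008,.002):
    k=(o>=lo)&(o<lo+.002); print(round(lo,3),k.sum(),np.median(q[k,2]).round(4) if k.any() else"")
for b in [.12,.15,.17,.21,.23,.25]:
    k=abs(q[:,1]-b)<.015; print(b,np.median(q[k,2]))
rod=np.array([.7097,.2027]); print("stand origin from rod",rod-.095*xd, "grip in", (np.array(c)/1000))
# scene: bar as well
P=np.load("scene.npz")["P"]
g=P[(abs((P[...,:2]-np.array(c)/1000)@xd)<.012)&(P[...,2]>.19)&(P[...,2]<.24)&(P[...,1]>.1)&(P[...,1]<.27)]
g=g[abs(g[:,1]-.19)>.015]
print("scene bar n",len(g),"z",np.percentile(g[:,2],[5,50,95]),"off",np.percentile((g[:,:2]-np.array(c)/1000)@xd,[5,50,95]),"y",g[:,1].min(),g[:,1].max())
# foot by colour-free height near: in stand frame
for n in("top","scene"):
    P=np.load(n+".npz")["P"]; L=(P[...,:2]-rod); yd=np.array([-xd[1],xd[0]])
    u,v=L@xd,L@yd; k=(abs(u+.045)<.09)&(abs(v)<.075)&(abs(P[...,2]-.014)<.004)
    print(n,"foot u",np.percentile(u[k],[1,99]),"v",np.percentile(v[k],[1,99]))
    z=P[...,2];t=P[(P[...,0]>.35)&(P[...,0]<.6)&(P[...,1]>-.35)&(P[...,1]<-.1)]
E
```

```text
yaw 0.1658525825959651 rect (620.1387329101562, 188.27117919921875) (14.732701301574707, 148.4236602783203) z pct [0.21246797 0.21634674 0.21842905 0.2196796  0.22040241]
x-offset pct [-0.00677841 -0.00432688 -0.00137124  0.00173774  0.00494682]
-0.008 26 0.2133
-0.006 53 0.215
-0.004 48 0.2172
-0.002 49 0.2173
0.0 42 0.2171
0.002 38 0.2165
0.004 23 0.2147
0.006 2 0.2163
0.12 0.21609423604031805
0.15 0.21634712301086226
0.17 0.2164013748200661
0.21 0.21617154044666273
0.23 0.2164032218190159
0.25 0.21634674242312985
stand origin from rod [0.61600359 0.18701614] grip in [0.62013873 0.18827118]
scene bar n 186 z [0.20989681 0.21618223 0.21942513] off [-0.00411438  0.00339729  0.00659188] y 0.1138848676425483 0.26319556732940375
top foot u [-0.11433534  0.02303467] v [-0.05351035  0.05455889]
scene foot u [-0.11173412  0.02580771] v [-0.05563005  0.05243568]
```

```bash
python3 -m creep '[[0,0,-0.6,-1],[0,0,-0.6,-1],[0,0,0,-1],[0,0,0,-1],[0,0,0,-1],[0,0,0,-1],[0,0,0,-1],[0,0,0,-1],[0,0,0,-1],[0,0,0,-1],[0,0,0,-1],[0,0,0,-1]]' 1 40
python3 -m creep '[[0,0,0,-1],[0,0,0,-1],[0,0,0,-1],[0,0,0,-1],[0,0,0,-0.14],[0,0,0,0],[0,0,0,0]]'
```

```text
time: 1.6
eef_pos: [0.1744, -0.5997, 0.2405]
eef_rot: [-3.141, -0.001, 1.123]
ft_force: [0.3, 0.5, -0.3]
gripper_width: 0.087
finger_force: 0.0
time: 2.48
eef_pos: [0.1744, -0.6001, 0.241]
eef_rot: [-3.142, -0.0, 1.409]
ft_force: [-0.1, -0.1, -0.1]
gripper_width: 0.0871
finger_force: 0.0
```

```bash
python3 -m creep '[[0.5,0.3,0,0],[0.87,0.58,0,0],[0.87,0.6,0,0],[0.9,0.6,0,0],[0.9,0.6,0,0],[0.9,0.6,0,0],[0.9,0.6,0,0],[0.9,0.6,0,0],[0.9,0.6,0,0],[0.9,0.6,0,0],[0.87,0.65,0,0],[0.7,0.6,0,0]]'
python3 -m creep '[[0,0,0,0],[0,0,0,0],[0,0,0,0]]'
python3 - <<'E'
from h import *
im,d,P=cloud("wrist"); cv2.imwrite("pics/w1.png",im)
hsv=cv2.cvtColor(im,cv2.COLOR_BGR2HSV); red=((hsv[...,0]<8)|(hsv[...,0]>172))&(hsv[...,1]>150)
m=red&(P[...,2]>.185)&(P[...,2]<.2)&(P[...,1]>-.3)&(P[...,1]<-.2)&(P[...,0]<.56)
p=P[m]; print(len(p), cv2.minAreaRect((p[:,:2]*1000).astype(np.float32)) if len(p) else"",np.median(p,0))
E
```

```text
time: 3.98
eef_pos: [0.5136, -0.2423, 0.2414]
eef_rot: [-3.141, -0.001, 1.411]
ft_force: [-0.1, -0.5, 0.5]
gripper_width: 0.0869
finger_force: 0.0
time: 4.35
eef_pos: [0.5121, -0.2457, 0.2412]
eef_rot: [-3.141, -0.0, 1.409]
ft_force: [0.1, 0.1, -0.3]
gripper_width: 0.0869
finger_force: 0.0
739 ((511.6683044433594, -241.19190979003906), (39.408416748046875, 11.099410057067871), 80.96402740478516) [ 0.5119297  -0.24015931  0.19145353]
```

View pics/w1.png

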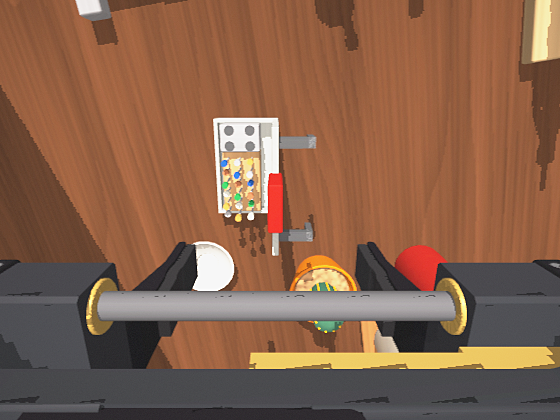

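The wrist view shows the grip at pixel (275,205), yaw about -0.16, with its middle at (0.512,-0.242). The finger path is clear, so I'm going down.

```bash
python3 -m creep '[[0.09,-0.02,0.4,0],[0,0,0.5,0],[0,0,0.5,0],[0,0,0.4,0],[0,0,0.2,0],[0,0,0.1,0],[0,0,0,0],[0,0,0,0]]'
python3 -m creep '[[0,0,0,0],[0,0,0,0],[0,0,0,0],[0,0,0,0],[0,0,0,0],[0,0,0,0],[0,0,0,0],[0,0,0,0]]' -0.75 50
```

```text
time: 5.4
eef_pos: [0.5132, -0.242, 0.1577]
eef_rot: [3.14, 0.001, 1.41]
ft_force: [-0.7, -0.3, -0.5]
gripper_width: 0.0866
finger_force: 0.0
time: 6.4
eef_pos: [0.5127, -0.2418, 0.1571]
eef_rot: [3.142, -0.0, 1.41]
ft_force: [-0.1, -0.4, -0.3]
gripper_width: 0.0156
finger_force: 0.0
```

```bash
python3 -m creep '[[0,0,0,0],[0,0,0,0],[0,0,0,0],[0,0,0,0]]' -1 50
python3 -m creep '[[0,0,-0.05,0],[0,0,-0.1,0],[0,0,-0.2,0],[0,0,-0.3,0],[0,0,-0.5,0],[0,0,-0.6,0],[0,0,-0.6,0],[0,0,-0.6,0],[0,0,-0.4,0],[0,0,-0.2,0],[0,0,-0.1,0],[0,0,0,0]]'
python3 -m creep '[[0,0,0,0],[0,0,0,0],[0,0,0,0],[0,0,0,0]]'
python3 - <<'E'
from h import *
im,d,P=cloud("scene"); cv2.imwrite("pics/s2.png",cv2.resize(im[100:320,80:330],None,fx=2.5,fy=2.5))
E
```

```text
time: 6.9
eef_pos: [0.5126, -0.2418, 0.1571]
eef_rot: [-3.141, -0.0, 1.41]
ft_force: [-0.1, -0.6, 1.3]
gripper_width: 0.0112
finger_force: 50.0
time: 8.4
eef_pos: [0.5124, -0.2416, 0.3026]
eef_rot: [-3.141, -0.001, 1.41]
ft_force: [-0.7, -0.3, -5.9]
gripper_width: 0.0108
finger_force: 50.1
time: 8.9
eef_pos: [0.5127, -0.2418, 0.303]
eef_rot: [-3.141, -0.0, 1.41]
ft_force: [-0.0, 0.8, -5.9]
gripper_width: 0.0108
finger_force: 50.0
```

View pics/s2.png

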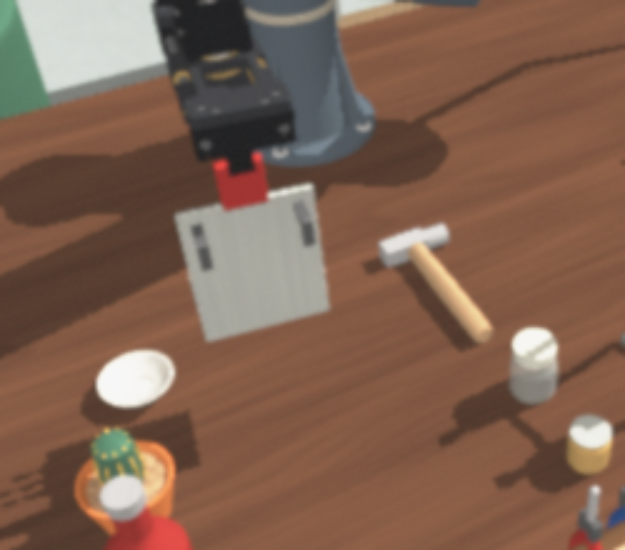

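```bash
python3 -m creep '[[0,0,0,-0.4],[0,0,0,-0.8],[0,0,0,-0.8],[0,0,0,-0.8],[0,0,0,-0.8],[0,0,0,-0.7],[0,0,0,-0.38],[0,0,0,0],[0,0,0,0]]'
python3 -m creep '[[0.2,0.08,0,0],[0.4,0.16,0,0],[0.6,0.24,0,0],[0.7,0.28,0,0],[0.7,0.28,0,0],[0.7,0.28,0,0],[0.7,0.28,0,0],[0.7,0.28,0,0],[0.7,0.28,0,0],[0.7,0.28,0,0],[0.7,0.28,0,0],[0.7,0.28,0,0]]'
python3 -m creep '[[0.7,0.28,0,0],[0.7,0.26,0,0],[0.6,0.2,0,0],[0.4,0.16,0,0],[0.2,0.05,0,0],[0,0,0,0],[0,0,0,0],[0,0,0,0],[0,0,0,0]]'
python3 - <<'E'
from h import *
b=np.array([.6192,.1881]); xd=np.array([np.cos(.166),np.sin(.166)]); yd=np.array([-xd[1],xd[0]])
s=r.get_state(); e=s["eef_pos"]; print(e,"frame",(e[:2]-b)@xd,(e[:2]-b)@yd,s["ft_force"],s["wrist_torque"])
for n in("top","scene"):
    im,d,P=cloud(n); cv2.imwrite(f"pics/{n}3.png",im)
    np.savez(n+"3.npz",im=im,P=P)
    u,v=(P[...,:2]-b)@xd,(P[...,:2]-b)@yd
    if n=="scene":
        m=(abs(u+.017)<.02)&(abs(v)<.08)&(P[...,2]>.15)&(P[...,2]<.29); q=np.c_[u[m],v[m],P[m][:,2]]
        a=None;k=np.ones(len(q),bool)
        for _ in range(8):
            a=np.linalg.lstsq(np.c_[q[k,1],q[k,2],np.ones(k.sum())],q[k,0],rcond=None)[0]
            k=abs(np.c_[q[:,1],q[:,2],np.ones(len(q))]@a-q[:,0])<.005
        print("plate back: du/dv,du/dz",a,"at z.22:",a@[0,.22,1],k.sum(),"v range",np.percentile(q[k,1],[1,99]),"z",np.percentile(q[k,2],[1,99]))
    else:
        m=(abs(u+.05)<.07)&(abs(v)<.09)&(P[...,2]>.2)&(P[...,2]<.30); print("top v",np.percentile(v[m],[1,99]))
E
```

```text
time: 10.07
eef_pos: [0.5127, -0.2418, 0.3032]
eef_rot: [3.142, -0.0, 1.736]
ft_force: [0.1, -0.4, -6.4]
gripper_width: 0.0111
finger_force: 50.1
time: 11.58
eef_pos: [0.5812, 0.0763, 0.3032]
eef_rot: [-3.141, -0.001, 1.737]
ft_force: [0.0, -0.5, -6.4]
gripper_width: 0.0111
finger_force: 50.1
time: 12.7
eef_pos: [0.602, 0.1821, 0.3032]
eef_rot: [-3.142, 0.0, 1.735]
ft_force: [0.3, -0.6, -6.0]
gripper_width: 0.0109
finger_force: 50.0
[0.60204897 0.18208409 0.30323132] frame -0.017909324742560503 -0.0030991976402430575 [ 0.34915284 -0.64067262 -6.03469802] [-0.03103619 -0.20801662  0.04120335]
top v [-0.07386343 -0.01385969]
plate back: du/dv,du/dz [ 0.00737687 -0.01373766 -0.01059196] at z.22: -0.013614248293152673 984 v range [-0.0662477   0.05229591] z [0.15086944 0.28932326]
```

View pics/scene3.png

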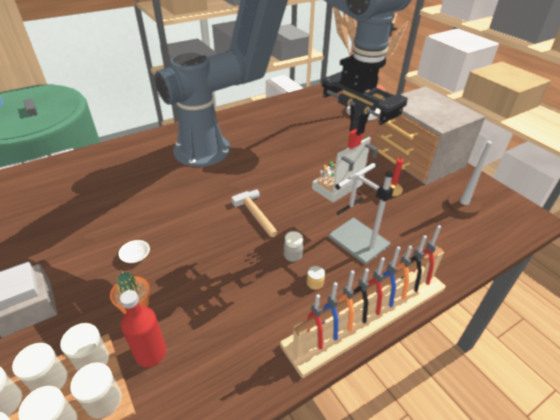

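The caddy is held just in front of the bar, with its plate from about (335,185) to (368,150) and the bar from (340,187) to (374,167). I'll check its roll by the plate's edges and top.

```bash
python3 - <<'E'
from h import *
b=np.array([.6192,.1881]); xd=np.array([np.cos(.166),np.sin(.166)]); yd=np.array([-xd[1],xd[0]])
P=np.load("scene3.npz")["P"]; u,v,z=(P[...,:2]-b)@xd,(P[...,:2]-b)@yd,P[...,2]
m=(abs(u+.0136)<.006)
rows=[]
for z0 in np.arange(.15,.30,.01):
    k=m&(abs(z-z0-.005)<.005)&(abs(v)<.09)
    if k.sum()>8: print(round(z0+.005,3),k.sum(),np.percentile(v[k],[0,2,98,100]).round(4))
for v0 in np.arange(-.07,.06,.01):
    k=m&(abs(v-v0-.005)<.005)&(z<.34)
    if k.sum()>5: print("v",round(v0+.005,3),"ztop",np.percentile(z[k],[2,95,99,100]).round(4))
k=(u>.004)&(u<.024)&(abs(v)<.08)&(z>.25)&(z<.30)
q=np.c_[u[k],v[k],z[k]]
for s in(-1,1):
    g=q[q[:,1]*s>.01]; print("claw",s,len(g),g.mean(0).round(4) if len(g) else"",np.percentile(g,[5,95],axis=0).round(4) if len(g) else "")
P=np.load("top3.npz")["P"]; u,v,z=(P[...,:2]-b)@xd,(P[...,:2]-b)@yd,P[...,2]
for nm,k in(("plate top",(abs(u+.017)<.008)&(abs(z-.297)<.015)&(abs(v)<.1)),("claw",(u>-.008)&(u<.03)&(abs(z-.283)<.02)&(abs(v)<.1))):
    q=np.c_[u[k],v[k],z[k]]; print(nm,len(q),q[np.argsort(q[:,1])][::max(1,len(q)//15)].round(4).tolist())
E
```

```text
0.155 74 [-0.0692 -0.0656  0.0499  0.0514]
0.165 66 [-0.0673 -0.0662  0.0402  0.0433]
0.175 65 [-0.068  -0.0673  0.049   0.0522]
0.185 31 [-0.066  -0.0658  0.0506  0.0527]
0.205 54 [-0.0671 -0.0665  0.0466  0.0507]
0.215 97 [-0.0669 -0.0657  0.0498  0.0538]
0.225 80 [-0.0659 -0.0658  0.0506  0.0536]
0.235 80 [-0.0671 -0.0659  0.0512  0.0551]
0.245 81 [-0.0659 -0.0654  0.0509  0.0561]
0.255 85 [-0.0658 -0.0657  0.052   0.0538]
0.265 81 [-0.066  -0.0651  0.0469  0.0544]
0.275 81 [-0.0663 -0.0661  0.0394  0.0415]
0.285 117 [-0.0654 -0.0645  0.0505  0.0545]
0.295 106 [-0.0668 -0.0654  0.0522  0.0562]
v -0.065 ztop [-0.0011  0.2926  0.2986  0.299 ]
v -0.055 ztop [0.0007 0.2947 0.298  0.2985]
v -0.045 ztop [0.015  0.2953 0.2988 0.2992]
v -0.035 ztop [0.0145 0.2951 0.2977 0.3   ]
v -0.025 ztop [0.0148 0.3321 0.3374 0.3386]
v -0.015 ztop [0.0145 0.3377 0.3392 0.3395]
v -0.005 ztop [0.0142 0.3243 0.3375 0.3398]
v 0.005 ztop [0.0138 0.3172 0.3226 0.3245]
v 0.015 ztop [0.0132 0.3117 0.3232 0.3241]
v 0.025 ztop [0.0134 0.2968 0.2981 0.2981]
v 0.035 ztop [0.0132 0.2926 0.2973 0.2979]
v 0.045 ztop
[... 582 characters left out ...]
, 0.2982], [-0.0186, -0.0395, 0.2966], [-0.0206, -0.0372, 0.2983], [-0.0202, -0.0349, 0.2976], [-0.0199, -0.0329, 0.2984], [-0.021, -0.0297, 0.2925]]
claw 59 [[0.0131, -0.0551, 0.2719], [0.0029, -0.0546, 0.2814], [0.0141, -0.0543, 0.2829], [0.0091, -0.0539, 0.2867], [-0.0059, -0.0531, 0.2815], [0.0029, -0.0526, 0.2842], [0.0143, -0.0522, 0.2836], [-0.0042, -0.0519, 0.2879], [0.0056, -0.0508, 0.2836], [0.0143, -0.0503, 0.2866], [0.0123, -0.0498, 0.2848], [0.0076, -0.0493, 0.2871], [-0.0079, -0.0488, 0.2857], [0.0148, -0.048, 0.2856], [0.0126, -0.0476, 0.2852], [-0.0052, -0.0469, 0.2849], [0.0036, -0.0464, 0.2872], [0.0016, -0.0459, 0.286], [-0.0006, -0.0455, 0.2858], [-0.0053, -0.045, 0.288]]
```

```bash
python3 -m creep '[[0.08,0,0,0],[0.07,0,0.1,0],[0,0,0.2,0],[0,0,0.2,0],[0,0,0.2,0],[0,0,0.2,0],[0,0,0.2,0],[0,0,0.1,0],[0,0,0.05,0],[0,0,0.05,0],[0,0,0,0],[0,0,0,0]]'
python3 -m creep '[[0,0,0.05,0],[0,0,0.05,0],[0,0,0.03,0],[0,0,0.02,0],[0,0,0,0],[0,0,0,0],[0,0,0,0],[0,0,0,0]]'
```

```text
time: 14.3
eef_pos: [0.6011, 0.1887, 0.2514]
eef_rot: [3.141, -0.0, 1.736]
ft_force: [-0.4, 0.4, -5.2]
gripper_width: 0.0111
finger_force: 50.1
time: 15.3
eef_pos: [0.6011, 0.1886, 0.2452]
eef_rot: [3.141, 0.0, 1.736]
ft_force: [0.3, -0.3, -5.4]
gripper_width: 0.0109
finger_force: 50.0
```

```bash
for i in 1; do python3 -m creep '[[0,0.025,0,0],[0,0.0125,0,0],[0,0,0,0],[0,0,0,0],[0,0,0,0],[0,0,0,0]]'; python3 -m creep '[[0,0.0125,0,0],[0,0.0125,0,0],[0,0,0,0],[0,0,0,0],[0,0,0,0],[0,0,0,0]]'; done; python3 -c "
from h import *
s=r.get_state();print(s['ft_force'],s['wrist_torque'])"
```

```text
time: 16.05
eef_pos: [0.6025, 0.1889, 0.2452]
eef_rot: [-3.142, -0.0, 1.736]
ft_force: [-1.1, -0.0, -5.9]
gripper_width: 0.0109
finger_force: 50.0
time: 16.8
eef_pos: [0.6035, 0.1891, 0.2452]
eef_rot: [3.142, -0.0, 1.736]
ft_force: [-1.3, -0.9, -5.3]
gripper_width: 0.011
finger_force: 50.0
[-1.27450776 -0.89621341 -5.27913911] [-0.04348833 -0.28374141  0.00535075]
```

A light touch on the rest is felt, about 1 N. I'll back off slightly and lower onto the bar.

```bash
python3 -m creep '[[0,-0.02,0.02,0],[0,0,0.02,0],[0,0,0.01,0],[0,0,0,0],[0,0,0,0],[0,0,0,0]]'; python3 -m creep '[[0,0,0.0125,0],[0,0,0.0125,0],[0,0,0,0],[0,0,0,0]]'; python3 -m creep '[[0,0,0.0125,0],[0,0,0,0],[0,0,0,0],[0,0,0,0]]'
```

```text
time: 17.55
eef_pos: [0.6027, 0.1889, 0.2432]
eef_rot: [3.142, -0.0, 1.736]
ft_force: [-0.3, -0.4, -5.5]
gripper_width: 0.0108
finger_force: 50.1
time: 18.05
eef_pos: [0.6027, 0.1889, 0.2421]
eef_rot: [3.142, -0.0, 1.736]
ft_force: [0.1, 0.3, -5.2]
gripper_width: 0.0112
finger_force: 50.1
time: 18.55
eef_pos: [0.6027, 0.1889, 0.2417]
eef_rot: [3.142, -0.0, 1.736]
ft_force: [0.6, -0.9, -5.4]
gripper_width: 0.0111
finger_force: 50.1
```

```bash
python3 -m creep '[[0,0,0.0125,0],[0,0,0,0],[0,0,0,0],[0,0,0,0]]'; python3 -m creep '[[0,0,0.0125,0],[0,0,0,0],[0,0,0,0],[0,0,0,0]]'; python3 -m creep '[[0,0,0.0125,0],[0,0,0,0],[0,0,0,0],[0,0,0,0]]'
```

```text
time: 19.05
eef_pos: [0.6028, 0.1888, 0.2413]
eef_rot: [3.141, 0.0, 1.736]
ft_force: [0.3, -0.0, -4.8]
gripper_width: 0.0109
finger_force: 50.1
time: 19.55
eef_pos: [0.6028, 0.1889, 0.2409]
eef_rot: [3.141, 0.0, 1.736]
ft_force: [-0.7, -2.5, -2.5]
gripper_width: 0.0111
finger_force: 50.1
time: 20.05
eef_pos: [0.6028, 0.1889, 0.2405]
eef_rot: [3.141, 0.0, 1.736]
ft_force: [-1.2, -1.7, 0.5]
gripper_width: 0.0107
finger_force: 50.1
```

```bash
python3 -m creep '[[0,0,0,0],[0,0,0,0],[0,0,0,0],[0,0,0,0],[0,0,0,0]]'; python3 -m creep '[[0,0,0,0],[0,0,0,0],[0,0,0,0]]' - 30;python3 -m creep '[[0,0,0,0],[0,0,0,0],[0,0,0,0]]' - 18;python3 -m creep '[[0,0,0,0],[0,0,0,0],[0,0,0,0]]' - 10;python3 -m creep '[[0,0,0,0],[0,0,0,0],[0,0,0,0]]' - 6;python3 -m creep '[[0,0,0,0],[0,0,0,0],[0,0,0,0],[0,0,0,0]]' - 3
```

```text
time: 20.68
eef_pos: [0.6027, 0.1889, 0.2403]
eef_rot: [3.141, 0.0, 1.736]
ft_force: [-2.0, -1.2, 1.6]
gripper_width: 0.0115
finger_force: 50.1
time: 21.05
eef_pos: [0.6027, 0.1889, 0.2402]
eef_rot: [3.141, 0.0, 1.736]
ft_force: [-2.0, -1.2, 2.6]
gripper_width: 0.0114
finger_force: 30.1
time: 21.42
eef_pos: [0.6027, 0.1889, 0.2402]
eef_rot: [3.142, 0.0, 1.736]
ft_force: [-1.7, -1.7, 2.6]
gripper_width: 0.0118
finger_force: 18.1
time: 21.8
eef_pos: [0.6023, 0.1889, 0.24]
eef_rot: [-3.141, -0.0, 1.736]
ft_force: [-2.2, -1.4, 2.0]
gripper_width: 0.0119
finger_force: 10.1
time: 22.18
eef_pos: [0.6023, 0.1889, 0.24]
eef_rot: [-3.141, -0.0, 1.736]
ft_force: [-4.0, -1.5, 1.3]
gripper_width: 0.0121
finger_force: 6.0
time: 22.68
eef_pos: [0.6025, 0.1889, 0.2401]
eef_rot: [-3.141, -0.0, 1.736]
ft_force: [-4.0, -1.8, 2.5]
gripper_width: 0.0119
finger_force: 3.0
```

```bash
Z='[[0,0,0,0],[0,0,0,0],[0,0,0,0]]'; python3 -m creep '[[0,0,0,0],[0,0,0,0],[0,0,0,0]]' -0.71; python3 -m creep '[[0,0,0,0],[0,0,0,0],[0,0,0,0]]' -0.69; python3 -m creep '[[0,0,0,0],[0,0,0,0],[0,0,0,0]]' -0.67;python3 -m creep '[[0,0,0,0],[0,0,0,0],[0,0,0,0]]' -0.65
```

```text
time: 23.05
eef_pos: [0.6027, 0.1889, 0.2401]
eef_rot: [3.142, -0.0, 1.736]
ft_force: [-3.8, -2.2, 0.9]
gripper_width: 0.0134
finger_force: 2.1
time: 23.42
eef_pos: [0.603, 0.1889, 0.24]
eef_rot: [3.141, 0.0, 1.736]
ft_force: [-3.0, -2.1, -0.9]
gripper_width: 0.0134
finger_force: 1.4
time: 23.8
eef_pos: [0.6032, 0.1891, 0.2403]
eef_rot: [3.14, -0.0, 1.736]
ft_force: [-0.7, -1.4, -0.3]
gripper_width: 0.0142
finger_force: 0.6
time: 24.18
eef_pos: [0.6028, 0.1891, 0.2402]
eef_rot: [3.141, -0.0, 1.736]
ft_force: [-1.4, -0.6, -0.7]
gripper_width: 0.0154
finger_force: 0.5
```

```bash
python3 -m creep '[[0,0,0,0],[0,0,0,0],[0,0,0,0]]' -0.63; python3 -m creep '[[0,0,0,0],[0,0,0,0],[0,0,0,0]]' -0.60; python3 -m creep '[[0,0,0,0],[0,0,0,0],[0,0,0,0]]' -0.56;python3 -m creep '[[0,0,0,0],[0,0,0,0],[0,0,0,0]]' -0.5;python3 -m creep '[[0,0,0,0],[0,0,0,0],[0,0,0,0],[0,0,0,0]]' -0.2
python3 - <<'E'
from h import *
im,d,P=cloud("scene"); cv2.imwrite("pics/s4.png",cv2.resize(im[80:290,290:480],None,fx=2.8,fy=2.8))
E
```

```text
time: 24.55
eef_pos: [0.6028, 0.1891, 0.2403]
eef_rot: [3.141, -0.0, 1.736]
ft_force: [-1.0, -0.2, 0.1]
gripper_width: 0.0161
finger_force: 0.4
time: 24.92
eef_pos: [0.603, 0.1889, 0.2404]
eef_rot: [3.141, 0.0, 1.736]
ft_force: [-0.0, 0.0, 0.3]
gripper_width: 0.0174
finger_force: 0.0
time: 25.3
eef_pos: [0.6027, 0.1889, 0.2402]
eef_rot: [3.142, 0.0, 1.736]
ft_force: [-0.6, 0.8, -1.2]
gripper_width: 0.019
finger_force: 0.0
time: 25.68
eef_pos: [0.6027, 0.1889, 0.2401]
eef_rot: [-3.142, 0.0, 1.736]
ft_force: [-0.4, -0.2, 0.1]
gripper_width: 0.0217
finger_force: 0.0
time: 26.18
eef_pos: [0.6027, 0.1889, 0.2402]
eef_rot: [-3.142, -0.0, 1.736]
ft_force: [-0.7, -0.3, -0.0]
gripper_width: 0.0346
finger_force: 0.0
```

View pics/s4.png

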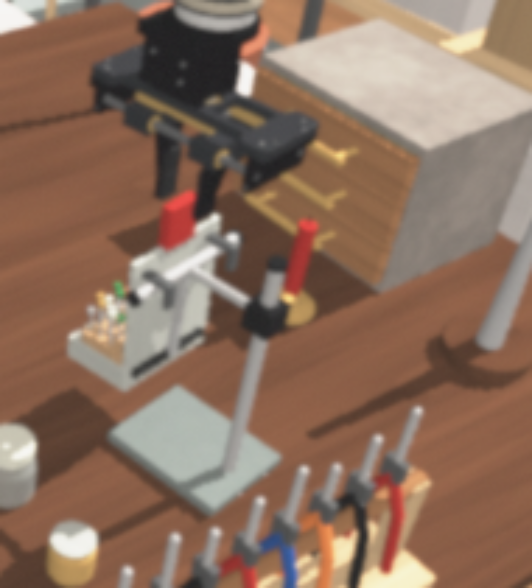

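The caddy hangs on both claws, at crop pixels (160,285) and (235,245), leaning on the rest, and the fingers are clear of the grip. I'll withdraw upward.

```bash
python3 -m creep '[[0,0,0,0],[0,0,0,0],[0,0,-0.1,0],[0,0,-0.2,0],[0,0,-0.4,0],[0,0,-0.6,0],[0,0,-0.6,0],[0,0,-0.6,0],[0,0,-0.4,0],[0,0,-0.2,0],[0,0,0,0],[0,0,0,0]]' 0.2
python3 -m creep '[[0,0,0,0],[0,0,0,0],[0,0,0,0],[0,0,0,0]]'
python3 - <<'E'
from h import *
b=np.array([.6192,.1881]); xd=np.array([np.cos(.166),np.sin(.166)]); yd=np.array([-xd[1],xd[0]])
for i in range(2):
    im,d,P=cloud("top"); u,v,z=(P[...,:2]-b)@xd,(P[...,:2]-b)@yd,P[...,2]
    hsv=cv2.cvtColor(im,cv2.COLOR_BGR2HSV); red=((hsv[...,0]<8)|(hsv[...,0]>172))&(hsv[...,1]>150)
    k=red&(abs(v)<.06)&(abs(u)<.08)&(z>.2)&(z<.3); print(k.sum(),u[k].mean(),v[k].mean(),z[k].mean())
    im,d,P=cloud("scene"); u,v,z=(P[...,:2]-b)@xd,(P[...,:2]-b)@yd,P[...,2]
    k=(abs(u+.0125)<.02)&(abs(v)<.08)&(z>.1)&(z<.19); a=np.polyfit(z[k],u[k],1); print("scene plate",k.sum(),a,np.percentile(v[k],[2,98]))
cv2.imwrite("pics/s5.png",im)
E
```

```text
time: 27.72
eef_pos: [0.6022, 0.1888, 0.3631]
eef_rot: [-3.139, -0.0, 1.736]
ft_force: [0.4, -0.5, -0.1]
gripper_width: 0.052
finger_force: 0.0
time: 28.22
eef_pos: [0.6027, 0.1889, 0.3641]
eef_rot: [-3.142, -0.0, 1.736]
ft_force: [-0.7, 0.3, 0.6]
gripper_width: 0.0523
finger_force: 0.0
38 -0.019795336118457563 -0.010550756166312429 0.27440325020235806
scene plate 731 [-0.00160512 -0.00737835] [-0.05871073  0.05833807]
40 -0.019748282774698898 -0.010602075425227564 0.27393501565234296
scene plate 731 [-0.00685621 -0.00651989] [-0.05907522  0.05795895]
```

View pics/s5.png

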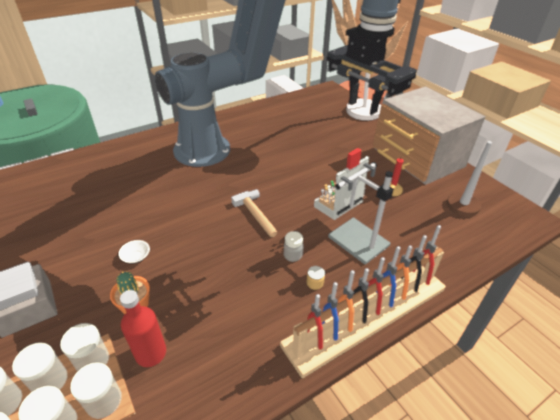

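The caddy hangs level and still at (345,185), centred on the bar (plate edges at -58 and +58 mm), and the bystanders show no movement. I'm handing it in.

```bash
python3 -c "
from bench import r
print(r.sign_off())"
```

```text
the job is handed in; nothing more can be done
None
```

The caddy hangs by both claws, centred to within about 1 mm on the crossbar and resting still against the lower rest, the other items show no movement in the last picture, and the job was handed in at about 28 s (sign-off gave no verdict).

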